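# Hang the ladle-hook bracket on the slotted stand

### The arm

A 6-joint arm with a two-finger parallel gripper is mounted at the origin on the work surface. World frame = base frame: x ahead of the robot, y to its left, z up, the work surface at z = 0. Lengths are in mm, angles in rad, forces in N, time in s.
With the tool pointing down it reaches from about 275 to 1000 mm from the base axis. Payload 8.4 kg.
Tool frame: the origin (TCP) lies midway between the tips of the shut fingers; the grasp point (between the pads) lies 19 mm behind it; z points along the fingers, y is the line along which they close (so a half turn about z gives the same grasp; the last joint's range is limited). The gripper opens to 85 mm and grips with 20 to 120 N. Pads are 22 mm wide; open, the fingers measure 114 mm over their backs; the gripper's body (76 mm by 85 mm) begins 54 mm behind the grasp point. The pads swing forward as they close: fully open they stand 13 mm farther back than shut.
Start: joints at [-1.128, 0.353, 1.633, -0, 1.155, -0.002], TCP at [268.922, -564.189, 231.281] pointing down, gripper open.
Joint ranges: [-2.63, 2.63], [-0.92, 2.1], [0.06, 2.66], [-1.3, 4.44], [0, 2.69], [-3.02, 3.02]. Speed limits (rad/s): [2.22, 2.22, 2.79, 3.14, 3.14, 3.14].

### API

Orientations are given as [roll, pitch, yaw] about the fixed x, y, z axes, in that order (R = Rz(yaw) Ry(pitch) Rx(roll)).
In Python, from rig import r gives the robot as it stands.
- The arm moves only by the shell command python3 -m inch 'ROWS' [OPENING] [FORCE]. ROWS is JSON, a list that holds one entry, the list of rows, each a list of 6 numbers: the shift along the tool's x, y, z scaled (see below), then the turn, a rotation vector about the tool's x, y, z scaled (see below). In form: [[[tx, ty, tz, wx, wy, wz], ...]]. A call has 1 to 8 rows; each row is the pose to reach, as a shift and turn from the pose commanded when the call began, along the tool's axes at that moment, turning the shorter way round; what a row does not reach only later rows make up. The controller multiplies each number of a shift by 20 cm and each number of a turn by pi rad. A row lasts 1/12 s, in which the tool goes at most 41.7 mm and 7.16 degrees, less where a joint would pass 70% of its speed; a pose out of reach is approached as far as the arm can. A call with a number of a shift or a turn outside -1 to 1 is refused whole. A call with a gripper value outside its range is refused whole. OPENING is the gripper's target within -1 to 1 (fully open at 1, half-way at 0, shut at -1), set as the call begins (- or left out, the last holds). The fingers move at their own pace and stop on an object; FORCE is the grip in N (left out, the last holds). Time passes only in rows, so rows that repeat a pose let the fingers close. It gives the time, the measured TCP pose, the force, the opening and the grip force at its end, in the units of the state.
- r.sense(): the state, without advancing time (a new reading comes with each control period).
- r.grab_frame(name): name is "side" or "top" or "wrist"; returns the picture (480x640x3 uint8, red, green, blue); there is no depth.
- r.camera_info(name): a dict with "K" (3x3 intrinsics, pixels), "rvec" (rotation vector, rad) and "tvec" (3), from world to camera coordinates, as OpenCV has them; the wrist camera has in their place "mount" (4x4, takes a point from camera to tool coordinates, whose origin is the TCP and whose axes are the flange's). Camera axes: x right, y down, z forward; pixel columns grow to the right and rows downward; lengths in mm; the calibration is good to about 2 mm. The wrist camera is an equidistant fisheye: a pixel r from the principal point sees the ray r / f radians off the axis. A picture is of the moment at which its call begins: read the wrist's pose just before it. camera_info takes no time and is no camera call.
- r.sign_off(): hands the job in; it is judged then, once.
The state is a dict: "clock": time; "qpos": joint angles; "qvel": joint speeds; "joint_efforts": joint torques, N m; "eef_pos": TCP position; "tcp_rot": TCP orientation; "contact_force": force on the tool from outside, world axes, zero at the start; "wrist_torque": the same for the moment, N m; "opening": opening from 0.0 (shut) to 1.0 (fully open); "grasp_force": force on a finger pad.
Only numpy, scipy, OpenCV 4.12 (cv2) and the standard library are available. Lean on these libraries where they do the work, as an engineer would, in place of code of your own. Each camera call takes 0.05 s, during which the arm holds its last target. There are 200 camera calls.

### The job

Take the bracket with the green grip and hook its two claws through the slots of the two white uprights, then press it straight down until the orange lock key between the uprights has gone down with it and the bracket sits fully home, and let go. Leave the bracket with the red grip where it stands.

Things in the scene. Friction and masses are not known exactly. Their poses are not given: they have to be found in the camera images.
- green_bracket: Steel, 0.32 kg, 3 ladle hooks in front. Origin: stool level under the grip; z up, +x to the claws. mm: green grip 24 (x) by 28 (y), z 105-155, at x=y=0 on a thin post. Front plate x -30 to -20, 146 wide, z 0-28; hooks reach x -69. Claws at y +-65, 16 wide: tongue z 18-28 back to x 30, tip x 20-30 down to z 0; throat x -20 to 20. Middle arm (y +-10, x to 20, underside z 18) pushes the key.
- red_bracket: The other bracket, to be left alone: same claws, post, size, origin and axes as the green one, but with a red grip and, in place of the three hooks, a small flat steel shelf in front (out to x -68 mm).
- stand: Fixed. Origin: base centre at stool level; z up, front (-x) to the robot. mm: base 120x200x12; white uprights at y +-65, 60 wide, x +-10, top z 124. Slots through in x: 40 wide, z 55-112. Gap y +-35 between uprights, open above, takes the post. Hung: bracket origin over the stand's, axes alike (play x +-10, y +-12). Claws enter from the front with bracket origin at z 55-84 (best 69); on raised key 51; home 37.
- lock_key (a joint): Travel of the orange lock key, m: 0 up (start), 0.016 lower stop; a bracket fully home holds it near 0.014. 24 (x) by 50 (y) mm, in the gap at the stand's x=y=0, top 69 mm above the stool when up. A stiff slide: about 9 N moves it down, it has no spring and stays where pushed; the bracket's weight alone does not move it.

How it is judged (in metres and radians):
On the way, in this order (a step that is already met when the one before it is completed fails the run):
1. the green bracket's claws are through both slots, with the lock key still up (x of green_bracket in the frame of stand between -0.014 and 0.014 m and y of green_bracket in the frame of stand between -0.02 and 0.02 m and angle between the y axis of green_bracket and the y axis of stand, either way round below 0.26 rad and z of green_bracket in the frame of stand between 0.044 and 0.084 m and value of joint lock_key below 0.006 m), for 0.05 s.
2. the bracket has been pressed home and the lock key has gone down with it (x of green_bracket in the frame of stand between -0.014 and 0.014 m and y of green_bracket in the frame of stand between -0.02 and 0.02 m and angle between the y axis of green_bracket and the y axis of stand, either way round below 0.26 rad and z of green_bracket in the frame of stand between 0.03 and 0.042 m and value of joint lock_key above 0.011 m), for 0.1 s.
At the end, for the whole second after the job is handed in: The green bracket hangs in the stand at rest, origin within 14 mm (x) and 20 mm (y) of the stand's, turned at most 15 degrees from it and tilted under 10 degrees, origin 30 to 42 mm above the stand's underside (home is 37), and the lock key is down by more than 11 mm (all of step 2 and angle between green_bracket's own z axis and vertical below 0.17 rad and linear speed of green_bracket below 0.02 m/s); the robot touches nothing.
It fails at once if the red bracket is moved by more than 30 mm (distance of red_bracket from where it was at the start of the episode above 0.03 m).
It also fails if it takes over 40 s, if anything falls off the work surface, if the arm or the gripper's body presses on something with over 40 N, if the wrist force passes 120 N, or if a joint passes its speed limit or range.

## Working session

There is one attempt and no reset: what is moved stays moved. The work goes in short steps, Python scripts to look and compute and a shell command to move; the robot and the scene stay as the last step left them, time stands still between calls to the robot, and variables do not carry over. Pictures are saved under pics/ and viewed, at most 10 in all, crops included, and the job is handed in when it is done.

```bash
mkdir -p pics; ls; python3 - <<'E'
from rig import r
import cv2
print(r.sense())
for n in("side","top","wrist"):
    im=r.grab_frame(n); cv2.imwrite(f"pics/{n}0.png",im[:,:,::-1]); 
    i=r.camera_info(n); print(n,{k:v.tolist() if hasattr(v,'tolist') else v for k,v in i.items()})
E
```

```text
pics
{'clock': 0.0, 'qpos': array([-1.12837694e+00,  3.53615511e-01,  1.63414495e+00, -6.85614352e-06,
        1.15520182e+00, -2.42252998e-03]), 'qvel': array([ 0.00050368, -0.00134764,  0.00044118,  0.00145745,  0.00043494,
       -0.00053124]), 'joint_efforts': array([ 7.24816236e-04, -6.05255198e+01, -3.42067373e+01,  6.43444560e-05,
        9.42718587e-03,  2.41842957e-05]), 'eef_pos': array([ 268.72632767, -563.74630489,  230.57743907]), 'tcp_rot': array([-3.14022302e+00,  2.95075295e-06,  4.44844691e-01]), 'contact_force': array([-0.45250683,  0.71976338, -0.33451289]), 'wrist_torque': array([ 0.07012016, -0.01120019,  0.00085771]), 'grasp_force': 0.0, 'opening': 1.0005475388619083}
side {'K': [[562.4270745884371, 0.0, 323.4972753619139], [0.0, 562.4270745884371, 241.48195316058], [0.0, 0.0, 1.0]], 'rvec': [0.5876034046519713, -2.7241462640467433, 1.0707251732661571], 'tvec': [481.86203180904823, 191.7950571402118, 936.0399377839051]}
top {'K': [[579.497326666655, 0.0, 318.8564482749679], [0.0, 579.497326666655, 244.86220146197994], [0.0, 0.0, 1.0]], 'rvec': [2.156233362175743, -2.220032630163925, 0.058279633752885696], 'tvec': [36.32549783520306, 537.3330602316687, 1200.85591076299]}
wrist {'K': [[371.64829954431775, 0.0, 325.1273641064248], [0.0, 371.64829954431775, 240.0601775246178], [0.0, 0.0, 1.0]], 'mount': [[-0.0005961658655032663, -0.9475347703837774, -0.3196521601679259, 83.02225382010667], [0.9999997446694464, -0.0006908355229948336, 0.00018277669495221857, 1.0468428678893638], [-0.00039401434092920884, -0.3196519695857367, 0.9475349403017589, -142.44681566065503], [0.0, 0.0, 0.0, 1.0]]}
```

View pics/side0.png

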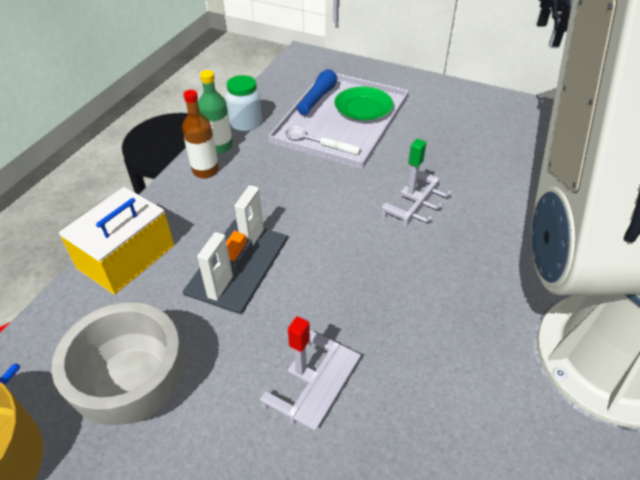

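View pics/top0.png

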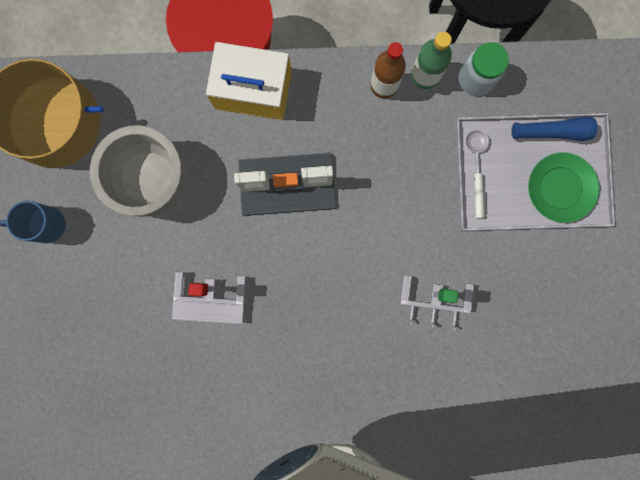

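```bash
cat > h.py <<'E'
import numpy as np,cv2
from rig import r
from scipy.spatial.transform import Rotation as R
def cast(n,uv,z,S=None):
    i=r.camera_info(n);uv=np.atleast_2d(np.array(uv,float));K=np.array(i["K"])
    if n!="wrist":
        M=cv2.Rodrigues(np.array(i["rvec"]))[0];o=-M.T@np.array(i["tvec"])
        d=np.c_[uv,np.ones(len(uv))]@np.linalg.inv(K).T@M
    else:
        p=(uv-K[:2,2])/K[0,0];t=np.linalg.norm(p,axis=1,keepdims=True)
        d=np.c_[p/np.maximum(t,1e-9)*np.sin(t),np.cos(t)]
        m=np.array(i["mount"]);T=R.from_euler("xyz",S["tcp_rot"]).as_matrix()
        d=d@m[:3,:3].T@T.T;o=T@m[:3,3]+S["eef_pos"]
    return o+d*((z-o[2])/d[:,2])[:,None]
def blobs(im,lo,hi,amin=40):
    m=cv2.inRange(cv2.cvtColor(im,cv2.COLOR_RGB2HSV),lo,hi)
    return [c for c in cv2.findContours(m,0,1)[0] if cv2.contourArea(c)>amin]
E
python3 - <<'E'
from h import *
t=r.grab_frame("top");s=r.grab_frame("side")
for n,im in(("top",t),("side",s)):
    for nm,lo,hi in(("green",(50,120,60),(75,255,255)),("orange",(7,150,120),(16,255,255)),("dark",(90,20,20),(125,130,75)),("white",(15,0,190),(60,40,255))):
        for c in blobs(im,lo,hi):
            (x,y),wh,a=cv2.minAreaRect(c)
            if nm!="dark" or cv2.contourArea(c)>1500: print(n,nm,round(x),round(y),np.round(wh),round(a,1),cast(n,(x,y),{"green":130,"orange":65,"dark":12,"white":124}[nm]).round(0)[0], cast(n,cv2.boxPoints(cv2.minAreaRect(c)),12).round().tolist() if nm=="dark" else "")
a=cv2.resize(t[265:335,390:490],None,fx=4,fy=4,interpolation=2);b=cv2.resize(t[145:220,230:345],None,fx=4,fy=4,interpolation=2)
o=np.zeros((300,860,3),np.uint8);o[:280,:400]=a;o[:300,400:860]=b
cv2.imwrite("pics/c1.png",o[:,:800,::-1])
E
```

```text
top green 448 295 [18. 12.] 7.1 [ 429. -221.  130.] 
top green 563 187 [70. 68.] 26.6 [ 628. -450.  130.] 
top green 490 60 [34. 34.] 90.0 [ 880. -321.  130.] 
top orange 285 179 [12. 24.] 90.0 [671.  85.  65.] 
top white 478 195 [44.  6.] 88.5 [ 619. -288.  124.] 
top white 249 176 [ 9. 30.] 85.8 [668. 151. 124.] 
top white 316 171 [ 9. 30.] 85.9 [674.  21. 124.] 
top white 246 73 [74. 53.] 9.2 [871. 152. 124.] 
side green 224 148 [ 7. 15.] 71.6 [781. -80. 130.] 
side green 417 152 [14. 27.] 10.3 [ 430. -222.  130.] 
side green 364 102 [57. 33.] 0.0 [ 588. -340.  130.] 
side green 210 103 [37. 25.] 55.5 [ 891. -202.  130.] 
side green 241 85 [20. 28.] 90.0 [ 865. -292.  130.] 
side orange 234 245 [17. 28.] 33.7 [667.  89.  65.] 
side orange 196 123 [24. 40.] 10.3 [ 940. -202.   65.] 
side dark 152 145 [49. 88.] 45.0 [1034. -146.   12.] [[1103.0, -59.0, 12.0], [1124.0, -327.0, 12.0], [961.0, -237.0, 12.0], [960.0, 4.0, 12.0]]
side white 111 356 [101. 123.] 79.7 [682. 390. 124.] 
side white 589 364 [126. 100.] 90.0 [ 65. 125. 124.] 
side white 17 301 [19. 56.] 42.0 [877. 372. 124.] 
side white 208 265 [23. 65.] 6.5 [649. 188. 124.] 
side white 567 232 [90. 15.] 84.3 [ 130. -126.  124.] 
side white 243 209 [19. 50.] 13.4 [662.  51. 124.] 
side white 109 220 [52. 97.] 52.3 [863. 171. 124.] 
side white 60 180 [10. 19.] 58.0 [1015.  125.  124.] 
side white 198 155 [30. 20.] 79.4 [820. -45. 124.] 
side white 98 153 [29. 50.] 72.2 [1002.   31.  124.] 
side white 340 145 [38.  6.] 15.6 [ 578. -188.  124.] 
side white 142 118 [ 5. 33.] 61.7 [ 998. -103.  124.] 
side white 171 103 [17. 28.] 85.2 [ 975. -175.  124.] 
side white 217 78 [ 37. 103.] 87.3 [ 936. -305.  124.] 
side white 208 55 [10. 13.] 45.0 [1012. -384.  124.] 
side white 604 143 [286.  71.] 90.0 [  99. -412.  124.] 
side white 507 42 [113.  93.] 10.3 [ 363. -749.  124.] 
side white 330 36 [ 73. 250.] 90.0 [ 779. -591.  124.]
```

View pics/c1.png

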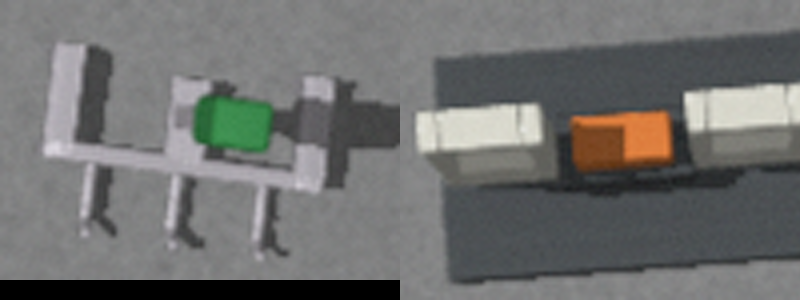

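```bash
cat >> h.py <<'E'
def go(x,y,z,yaw,P=None,rot=None):
    S=r.sense();P=S["eef_pos"] if P is None else np.array(P)
    T=R.from_euler("xyz",S["tcp_rot"] if rot is None else rot)
    d=T.inv().apply(np.array([x,y,z])-P)/200
    w=(T.inv()*R.from_euler("xyz",[np.pi,0,yaw])).as_rotvec()/np.pi
    print("row",d.round(3).tolist(),w.round(4).tolist())
E
python3 - <<'E'
from h import *
q=lambda p,z,o:cast("top",np.array(p)/4+o,z)
a=q([(45,155),(325,192)],28,(390,265));d=a[0]-a[1];print("plate",a.round(),np.arctan2(-d[0],d[1]),np.linalg.norm(d))
b=cast("top",[(249,176),(316,171)],124);d=b[0]-b[1];print("stand yaw",np.arctan2(-d[0],d[1]),np.linalg.norm(d))
go(430,-222,230,-.141)
E
```

```text
plate [[ 411. -146.   28.]
 [ 388. -289.   28.]] -0.15976104709815858 145.22122768057588
stand yaw 0.044936647193885224 129.566903298729
row [1.463, -1.197, 0.005] [-0.0002, 0.0001, 0.1865]
```

```bash
python3 -m inch '[[[0.15,-0.12,0,0,0,0.03],[0.3,-0.25,0,0,0,0.07],[0.45,-0.38,0,0,0,0.1],[0.6,-0.5,0,0,0,0.13],[0.75,-0.6,0,0,0,0.16],[0.85,-0.7,0,0,0,0.19],[0.85,-0.7,0,0,0,0.192],[0.85,-0.7,0,0,0,0.192]]]' 1 && python3 - <<'E'
from h import *
go(430,-222,230,-.155)
E
```

```text
clock: 0.92
eef_pos: [362.7, -363.5, 231.5]
tcp_rot: [3.141, -0.0, -0.156]
contact_force: [0.4, -0.9, -0.0]
opening: 1.0
grasp_force: 0.0
row [0.223, -0.751, 0.007] [0.0, -0.0, -0.0002]
```

```bash
python3 -m inch '[[[0.05,-0.18,0,0,0,0],[0.1,-0.36,0,0,0,0],[0.16,-0.54,0,0,0,0],[0.2,-0.68,0,0,0,0],[0.222,-0.751,0.005,0,0,0],[0.222,-0.751,0.005,0,0,0],[0.222,-0.751,0.005,0,0,0]]]' 1 && python3 - <<'E'
from h import *
S=r.sense();im=r.grab_frame("wrist");cv2.imwrite("pics/w1.png",im[:,:,::-1])
for c in blobs(im,(50,120,40),(75,255,255),200):
    b=cv2.minAreaRect(c);print(b,cast("wrist",cv2.boxPoints(b),155,S).round(0).tolist(),cast("wrist",b[0],155,S).round(0))
go(430,-222,114,-.155)
E
```

```text
clock: 1.5
eef_pos: [429.9, -223.9, 230.3]
tcp_rot: [3.141, -0.0, -0.156]
contact_force: [-0.8, -0.5, -0.0]
opening: 1.003
grasp_force: 0.0
((321.0, 253.5), (33.0, 40.0), 90.0) [[444.0, -212.0, 155.0], [440.0, -236.0, 155.0], [418.0, -233.0, 155.0], [422.0, -208.0, 155.0]] [[ 431. -222.  155.]]
((547.5, 22.5), (45.0, 99.0), 90.0) [[578.0, -356.0, 155.0], [586.0, -443.0, 155.0], [551.0, -435.0, 155.0], [548.0, -351.0, 155.0]] [[ 565. -392.  155.]]
row [0.0, -0.012, 0.582] [0.0002, -0.0, -0.0008]
```

View pics/w1.png

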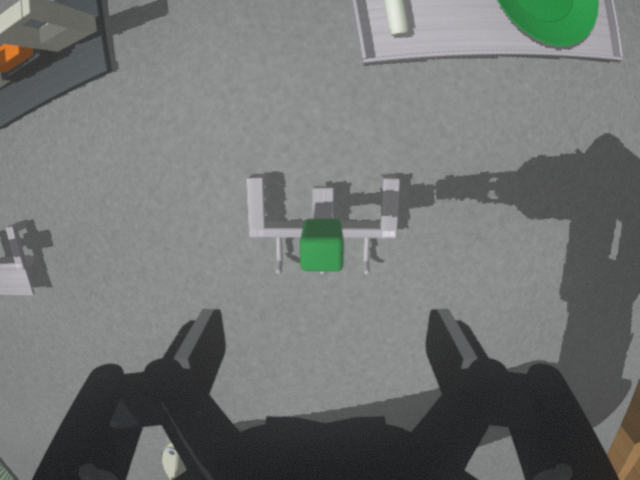

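The wrist view shows the green grip at (321,253), with the plate level in the picture. So the tool is square to the bracket and centred over the grip.

```bash
python3 -m inch '[[[0,-0.01,0.15,0,0,0],[0,-0.01,0.3,0,0,0],[0,-0.01,0.45,0,0,0],[0,-0.01,0.55,0,0,0],[0,-0.01,0.58,0,0,0],[0,-0.01,0.58,0,0,0]]]' 1 && python3 -m inch '[[[0,0,0,0,0,0],[0,0,0,0,0,0],[0,0,0,0,0,0],[0,0,0,0,0,0],[0,0,0,0,0,0],[0,0,0,0,0,0],[0,0,0,0,0,0],[0,0,0,0,0,0]]]' -1 80
```

```text
clock: 2.05
eef_pos: [428.6, -222.1, 112.9]
tcp_rot: [-3.141, 0.003, -0.16]
contact_force: [0.3, -0.1, 0.0]
opening: 0.996
grasp_force: 0.0
clock: 2.72
eef_pos: [430.6, -221.5, 115.3]
tcp_rot: [3.141, -0.002, -0.158]
contact_force: [-1.6, 1.0, 7.7]
opening: 0.315
grasp_force: 78.6
```

```bash
python3 -m inch '[[[0,0,-0.05,0,0,0],[0,0,-0.15,0,0,0],[0,0,-0.25,0,0,0],[0,0,-0.35,0,0,0],[0,0,-0.35,0,0,0],[0,0,-0.35,0,0,0]]]' && python3 - <<'E'
from h import *
y=.045;go(671-90*np.cos(y),86-90*np.sin(y),185,y)
E
```

```text
clock: 3.22
eef_pos: [430.5, -221.6, 185.3]
tcp_rot: [3.141, -0.002, -0.158]
contact_force: [0.2, 0.4, -3.5]
opening: 0.317
grasp_force: 79.4
row [0.504, -1.617, 0.001] [0.0003, -0.0007, -0.0647]
```

```bash
python3 -m inch '[[[0.03,-0.1,0,0,0,-0.01],[0.08,-0.25,0,0,0,-0.02],[0.13,-0.4,0,0,0,-0.03],[0.18,-0.55,0,0,0,-0.04],[0.23,-0.7,0,0,0,-0.05],[0.27,-0.8,0,0,0,-0.06],[0.27,-0.8,0,0,0,-0.065],[0.27,-0.8,0,0,0,-0.065]]]' && python3 - <<'E'
from h import *
y=.045;go(671-90*np.cos(y),86-90*np.sin(y),185,y)
E
```

```text
clock: 3.88
eef_pos: [508.0, -70.8, 182.9]
tcp_rot: [-3.141, 0.002, 0.049]
contact_force: [-0.5, -0.1, -2.8]
opening: 0.323
grasp_force: 80.3
row [0.403, -0.745, -0.011] [-0.0001, 0.0008, 0.0013]
```

```bash
python3 -m inch '[[[0.07,-0.1,-0.01,0,0,0],[0.15,-0.25,-0.01,0,0,0],[0.24,-0.4,-0.01,0,0,0],[0.33,-0.55,-0.01,0,0,0],[0.38,-0.68,-0.01,0,0,0],[0.403,-0.745,-0.011,0,0,0.001],[0.403,-0.745,-0.011,0,0,0.001],[0.403,-0.745,-0.011,0,0,0.001]]]' && python3 - <<'E'
from h import *
S=r.sense();im=r.grab_frame("wrist");cv2.imwrite("pics/w2.png",im[:,:,::-1]);cv2.imwrite("pics/s2.png",cv2.resize(r.grab_frame("side")[100:340,130:450],None,fx=2.5,fy=2.5)[:,:,::-1])
print(S["eef_pos"],S["tcp_rot"])
for c in blobs(im,(7,150,100),(16,255,255),100):
    b=cv2.minAreaRect(c);print(b,cast("wrist",b[0],69,S).round(0))
y=.045;go(671,86,185,y)
E
```

```text
clock: 4.55
eef_pos: [581.3, 79.9, 185.5]
tcp_rot: [3.141, 0.002, 0.043]
contact_force: [-0.7, -1.2, -2.5]
opening: 0.318
grasp_force: 80.7
[581.31259273  79.94352054 185.5377992 ] [3.14077270e+00 2.06732845e-03 4.31690125e-02]
((324.5, 108.5), (33.0, 71.0), 90.0) [[672.  83.  69.]]
row [0.45, -0.016, 0.004] [0.0002, 0.0005, -0.001]
```

View pics/w2.png

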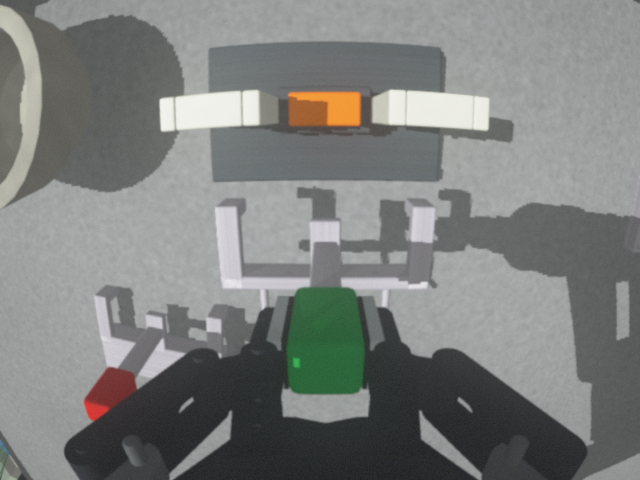

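View pics/s2.png

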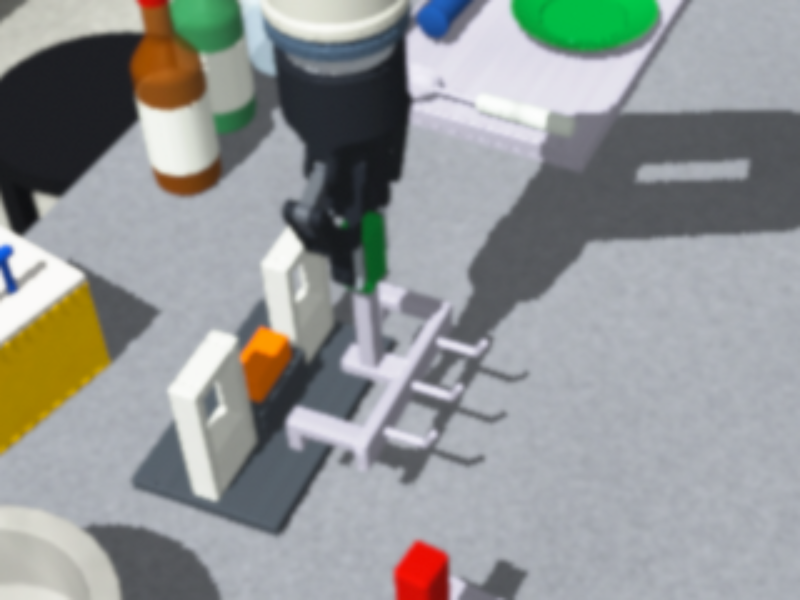

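The wrist view shows the middle arm at column 325 and the key at 324.5, with the plate and base parallel. The bracket is therefore lined up, so I'll insert it at z≈69.

```bash
python3 -m inch '[[[0.1,-0.005,0,0,0,0],[0.2,-0.006,0.002,0,0,0],[0.27,-0.007,0.003,0,0,0],[0.34,-0.008,0.003,0,0,0],[0.4,-0.008,0.003,0,0,0],[0.45,-0.008,0.003,0,0,0],[0.45,-0.008,0.003,0,0,0],[0.45,-0.008,0.003,0,0,0]]]' && python3 - <<'E'
from h import *
S=r.sense();im=r.grab_frame("wrist");cv2.imwrite("pics/w3.png",im[:,:,::-1]);print(S["eef_pos"],S["contact_force"])
E
```

```text
clock: 5.32
eef_pos: [671.7, 85.1, 185.6]
tcp_rot: [3.141, 0.001, 0.042]
contact_force: [-0.2, -0.2, -3.1]
opening: 0.317
grasp_force: 80.8
[671.70450458  85.05022847 185.58907245] [-0.23639121 -0.21279726 -3.0894744 ]
```

View pics/w3.png

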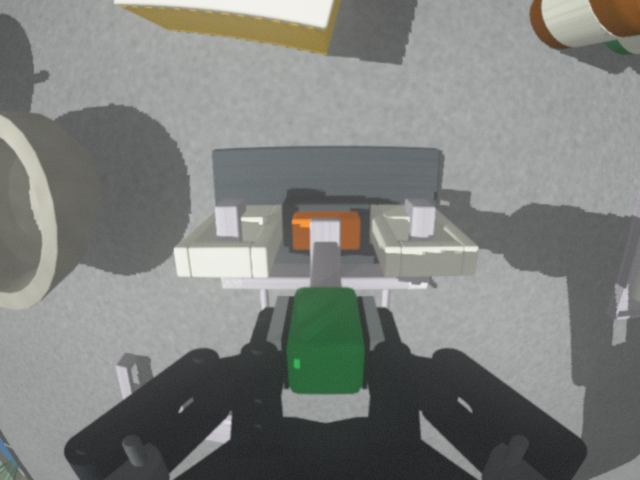

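The tips show behind both uprights at (230,220) and (422,217), and the arm is over the key. Next I'll lower it and press.

```bash
python3 -m inch '[[[0,0,0.03,0,0,0],[0,0,0.06,0,0,0],[0,0,0.08,0,0,0],[0,0,0.095,0,0,0],[0,0,0.105,0,0,0],[0,0,0.115,0,0,0],[0,0,0.125,0,0,0],[0,0,0.135,0,0,0]]]' - 110 && python3 -m inch '[[[0,0,0.007,0,0,0],[0,0,0.014,0,0,0],[0,0,0.02,0,0,0],[0,0,0.025,0,0,0],[0,0,0.03,0,0,0],[0,0,0.03,0,0,0]]]'
```

```text
clock: 6.03
eef_pos: [671.8, 86.1, 159.6]
tcp_rot: [3.141, 0.001, 0.043]
contact_force: [-3.1, -0.5, 5.6]
opening: 0.311
grasp_force: 110.0
clock: 6.53
eef_pos: [671.7, 86.1, 153.4]
tcp_rot: [3.141, 0.001, 0.043]
contact_force: [-3.5, -0.6, 3.2]
opening: 0.313
grasp_force: 110.0
```

```bash
python3 -m inch '[[[0,0,0.004,0,0,0],[0,0,0.008,0,0,0],[0,0,0.012,0,0,0],[0,0,0.016,0,0,0],[0,0,0.018,0,0,0],[0,0,0.018,0,0,0]]]' && python3 - <<'E'
from h import *
S=r.sense();cv2.imwrite("pics/s4.png",cv2.resize(r.grab_frame("side")[150:330,160:400],None,fx=3.3,fy=3.3,interpolation=2)[:,:,::-1])
E
```

```text
clock: 7.03
eef_pos: [672.2, 86.3, 152.4]
tcp_rot: [-3.141, -0.001, 0.043]
contact_force: [-9.5, -0.6, 22.1]
opening: 0.313
grasp_force: 112.3
```

View pics/s4.png

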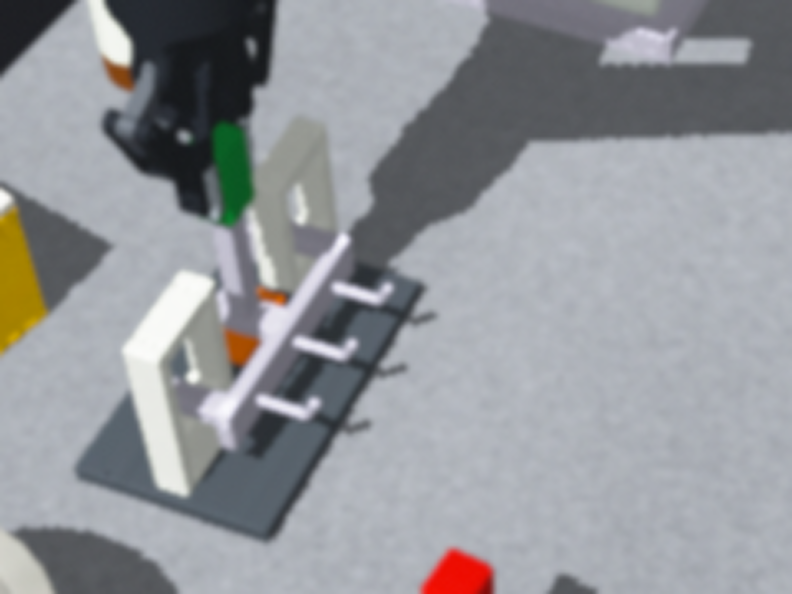

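The bracket is home: travel stopped at a bracket z of about 37 mm and the force rose to 22 N. I'll ease off and release.

```bash
python3 -m inch '[[[0,0,-0.006,0,0,0],[0,0,-0.01,0,0,0],[0,0,-0.01,0,0,0]]]' && python3 -m inch '[[[0,0,0,0,0,0],[0,0,0,0,0,0],[0,0,0,0,0,0],[0,0,0,0,0,0],[0,0,0,0,0,0],[0,0,0,0,0,0],[0,0,0,0,0,0],[0,0,0,0,0,0]]]' 1 && python3 -m inch '[[[0,0,-0.05,0,0,0],[0,0,-0.15,0,0,0],[0,0,-0.3,0,0,0],[0,0,-0.45,0,0,0],[0,0,-0.5,0,0,0],[0,0,-0.5,0,0,0]]]' && python3 - <<'E'
from h import *
S=r.sense();a=r.grab_frame("side");b=r.grab_frame("wrist")
cv2.imwrite("pics/f.png",np.hstack([cv2.resize(a[150:330,160:360],(400,360)),cv2.resize(b,(400,360))])[:,:,::-1])
for c in blobs(a,(50,120,40),(75,255,255),100)[:]:
    m=cv2.minAreaRect(c)[0];print(m,cast("side",m,167).round())
E
```

```text
clock: 7.33
eef_pos: [672.4, 86.2, 152.4]
tcp_rot: [-3.142, -0.001, 0.043]
contact_force: [-3.5, -0.6, 8.7]
opening: 0.321
grasp_force: 110.3
clock: 8.0
eef_pos: [672.1, 86.1, 151.2]
tcp_rot: [-3.142, 0.0, 0.043]
contact_force: [-0.7, -0.0, -0.0]
opening: 0.999
grasp_force: 0.0
clock: 8.5
eef_pos: [674.0, 86.3, 255.6]
tcp_rot: [-3.141, -0.006, 0.043]
contact_force: [1.0, 0.1, 0.3]
opening: 1.002
grasp_force: 0.0
(225.25674438476562, 202.04054260253906) [[672.  86. 167.]]
(363.5, 102.5) [[ 569. -287.  167.]]
(245.82693481445312, 84.1346206665039) [[ 823. -248.  167.]]
```

View pics/f.png

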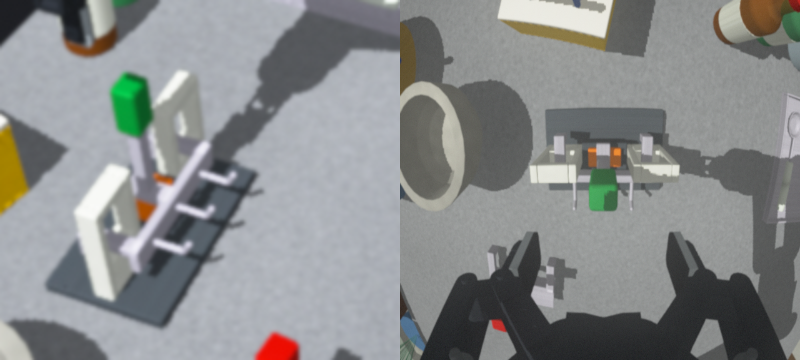

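The bracket hangs square and upright in both slots, with its grip at (672,86), and the gripper is clear.

```bash
python3 -m inch '[[[0,0,0,0,0,0],[0,0,0,0,0,0],[0,0,0,0,0,0],[0,0,0,0,0,0]]]' && python3 -c "
from rig import r
print(r.sign_off())"
```

```text
clock: 8.93
eef_pos: [671.7, 86.0, 250.1]
tcp_rot: [3.141, 0.002, 0.043]
contact_force: [0.3, -0.2, -0.4]
opening: 0.998
grasp_force: 0.0
the job is handed in; nothing more can be done
None
```

The green bracket is hooked through both slots and pressed home (about 37 mm by the arm's height reading), the gripper has let go, the red bracket was left alone, and the job was handed in at 8.9 s; sign-off returned no verdict.

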